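# Strainer housing: fit the sleeve, hold the cover at its balance point

### The arm

A 6-joint arm with a two-finger parallel gripper is mounted at the origin on a cart in front of the work surface, level with it; the furniture and walls round the work are solid. World frame = base frame: x ahead of the robot, y to its left, z up, the work surface at z = 0. Lengths are in m, angles in rad, forces in N, time in s.
With the tool pointing down it reaches from about 0.35 to 0.95 m from the base axis. Payload 17.4 kg.
Tool frame: the origin (TCP) lies between the finger pads, 19 mm behind the fingertips; this is the grasp point; x points along the fingers, y is the direction in which the jaws open and shut, and the axes are right-handed (so a half turn about x gives the same grasp; the last joint's range is limited). The gripper opens to 93 mm and grips with 3 to 60 N. Pads are 15 mm wide; open, the fingers measure 128 mm over their backs; the gripper's body (75 mm by 188 mm) begins 65 mm behind the grasp point.
Start: joints at [-1.164, 0.116, 1.442, -0, 1.584, -0.038], TCP at [0.29, -0.609, 0.237] pointing down, gripper open.
Joint ranges: [-2.83, 2.83], [-0.83, 2.19], [0.07, 2.5], [-1.14, 4.28], [0.01, 3], [-2.97, 2.97]. Speed limits (rad/s): [1.89, 1.89, 2.22, 3.14, 3.14, 3.14].

### API

Orientations are given as a unit quaternion [x, y, z, w].
In Python, from bench import monitor, vision, manip gives the robot as it stands. The module is installed in compiled form; this text tells all that it offers.
- The arm moves only by the tool play_rows, never from a script. Its argument "motion" is a list of rows, each an object of numbers: "x", "y", "z": the shift along the tool's x, y, z in m; "turn": the turn about the tool's x in rad. In form: [{"x": .., "y": .., "z": .., "turn": ..}, ...]. A call has exactly 10 rows; each row shifts and turns the commanded pose from where the row before left it, along the tool's axes as they then stand; what a row does not reach is not made up. A row lasts 1/8 s, in which the tool goes at most 62.5 mm and 10.7 degrees, less where a joint would pass 70% of its speed; a pose out of reach is approached as far as the arm can. A call with a gripper value outside its range is refused whole. "grip" is the gripper's target within -1 to 1 (fully open at 1, half-way at 0, shut at -1), set as the call begins (left out, the last holds). The fingers move at their own pace and stop on an object; "grip_force" is the grip in N (left out, the last holds). Time passes only in rows, so rows that do not move let the fingers close, or fill a call up. It gives the time, the measured TCP pose, the force and the opening at its end, in the units of the state.
- monitor.observe(): the state, without advancing time (a new reading comes with each control period).
- vision.read_camera(name): name is "scene" or "top"; returns the picture (480x640x3 uint8, blue, green, red); there is no depth.
- vision.camera_model(name): a dict with "mtx" (3x3 intrinsics, pixels), "R" (3x3) and "t" (3): a world point X has camera coordinates R X + t. Camera axes: x right, y down, z forward; pixel columns grow to the right and rows downward; lengths in m; the calibration is good to about 2 mm. A picture is of the moment at which its call begins. camera_model takes no time and is no camera call.
- manip.finish_job(): hands the job in, once; it reports no verdict.
The state is a dict: "t": time; "joints": joint angles; "joint_velocities": joint speeds; "joint_efforts": joint torques, N m; "ee_pos": TCP position; "ee_rot": TCP orientation; "ft_force": force on the tool from outside, world axes, zero at the start; "ft_torque": the same for the moment, N m; "finger_gap": finger opening in m.
Only numpy, scipy, OpenCV 4.12 (cv2) and the standard library are available. Lean on these libraries where they do the work, as an engineer would, in place of code of your own. Each camera call takes 0.05 s, during which the arm holds its last target.

### The job

Make the strainer housing ready for a look at its cover: first slide the taller of the two loose metal sleeves over the upright standpipe inside the open steel housing until it sits fully down on the pipe's foot, and let go of it. Then take the leaning cover by its bar handle and swing it gently, never letting it drop or slam, to its balance point, without carrying it on over towards shut: there the cover panel stands straight up and would fall neither way. Finish while still holding the bar with the cover still there; leave the short sleeve and the crockery, cutlery and brush where they are.

Things in the scene. Friction and masses are not known exactly. Their poses are not given: they have to be found in the camera images.
- housing: open-topped square box of plain stainless steel, 170 x 170 mm outside, 64 mm high, walls 4 mm, floor 5 mm thick, screwed to the worktop (fixed). Origin: centre of its underside; z up. The cover is hinged along its +x rim; the hinge line runs along its y axis. An upright standpipe, 22 mm in diameter, stands in its centre
- pipe_top (a point): centre of the top of the standpipe, 60 mm above the worktop (4 mm below the box's rim); the top 6 mm taper from 22 mm to 15 mm in diameter. Axes as the housing's
- pipe_foot (a point): point on the standpipe's axis at the upper face of its round foot (38 mm in diameter, 8 mm above the worktop), where the seated sleeve's underside rests. Axes as the housing's
- cover_hinge (a point): middle of the cover's hinge line, 66 mm above the worktop, 91 mm from the housing's centre towards its +x. Axes as the housing's
- cover_angle (a joint): angle of the cover, rad: 0 shut over the box, 1.571 straight up (balance point: the mass lies over the hinge), 2.4 leaning on its back stop, away from the box, as at the start. The hinge is nearly frictionless and the cover (0.55 kg) falls if let go. At angle a the bar's axis is -195 cos(a) mm along the housing's x and 195 sin(a) mm up from cover_hinge
- cover: the hinged cover: steel panel 4 mm thick, 166 mm wide along the hinge line, with the bar handle beyond its free edge. Origin: on the hinge line, at cover_hinge; its -x axis points along the panel to the bar
- bar_mid (a point): middle of the cover's round bar handle, 14 mm in diameter, 100 mm clear between the two 10 mm rods that carry it, parallel to the hinge line, its axis 33 mm beyond the cover panel's free edge. Point on the bar's axis; y along the bar. A round bar: it can turn between the fingers
- tall_sleeve: the taller of two plain aluminium sleeves that stand loose on the worktop to the robot's left: 45 mm tall, 42 mm outside, bore 27 mm, open at both ends, 0.12 kg. Origin: centre of its underside; z along its axis
- short_sleeve: the shorter sleeve: 22 mm tall, 42 mm outside, bore 27 mm; not needed, leave it alone. Origin: centre of its underside
- mug: dark blue mug, 73 mm in diameter, 92 mm high; bystander. Origin: centre of its underside
- cup: small white cup, 71 mm in diameter, 58 mm high; bystander. Origin: centre of its underside
- teaspoon: steel teaspoon 130 mm long, lying flat; bystander. Origin: its middle, underside
- brush: green dish brush 269 mm long, lying; bystander. Origin: its middle, underside
- glass: clear tumbler, 62 mm in diameter, 98 mm high; bystander. Origin: centre of its underside
Mind the look-alikes: they are no part of the job. What is shaped like the tall_sleeve but brown or pink is not meant.

How it is judged:
By the outcome, as a careful person would: the job done as asked, in the order asked, and still so for the second after the job is handed in, while the arm keeps its last pose, push and grip.
It also fails if it takes over 54 s, if anything falls off the work surface, if the arm or the gripper's body presses on something with over 40 N, if the wrist force passes 120 N, or if a joint passes its speed limit or range.

## Working session

There is one attempt and no reset: what is moved stays moved. The work goes in short steps, Python scripts to look and compute and a tool call to move; the robot and the scene stay as the last step left them, time stands still between calls to the robot, and variables do not carry over. Pictures are saved under pics/ and viewed, and the job is handed in when it is done.

Besides the shell and the picture viewer there is one more tool, called in YAML: its name, and indented under it one key for each argument. play_rows: Moves the arm, as the interface text tells. Its arguments: {"type":"object","properties":{"motion":{"type":"array","items":{"type":"object","properties":{"x":{"type":"number"},"y":{"type":"number"},"z":{"type":"number"},"turn":{"type":"number"}}}},"grip":{"type":"number"},"grip_force":{"type":"number"}},"required":["motion"]}

```bash
mkdir -p pics; python3 - <<'E'
from bench import monitor, vision, manip
import cv2, pickle
s=monitor.observe(); print(s)
C={}
for n in("scene","top"):
    im=vision.read_camera(n); cv2.imwrite(f"pics/{n}0.png",im); C[n]=vision.camera_model(n); print(n,C[n])
pickle.dump(C,open("cam.pkl","wb"))
E
```

```text
{'t': 0.0, 'joints': array([-1.16379847e+00,  1.16523647e-01,  1.44227957e+00, -1.82041302e-05,
        1.58399268e+00, -3.77886982e-02]), 'joint_velocities': array([-0.00013509,  0.0001614 ,  0.00102   , -0.00139203,  0.00033152,
        0.00127217]), 'joint_efforts': array([-2.28121407e-04, -7.21257448e+01, -6.22606945e+01,  7.79680652e-02,
        2.37354456e-02, -6.79395271e-05]), 'ee_pos': array([ 0.29035068, -0.6091588 ,  0.23667089]), 'ee_rot': array([-0.6896079 , -0.15637961,  0.68977672, -0.15554561]), 'ft_force': array([-0.09883586,  0.73515644, -0.23787301]), 'ft_torque': array([ 0.01167166,  0.06629371, -0.04918925]), 'finger_gap': 0.09295715895659333}
scene {'mtx': array([[622.96101876,   0.        , 323.85408977],
       [  0.        , 622.96101876, 236.54996807],
       [  0.        ,   0.        ,   1.        ]]), 'R': array([[-0.90780123, -0.41917041, -0.01389571],
       [-0.20101553,  0.46394204, -0.86275752],
       [ 0.36808922, -0.78041909, -0.50542691]]), 't': array([0.44979622, 0.13933413, 1.38925298])}
top {'mtx': array([[623.20548586,   0.        , 316.16157243],
       [  0.        , 623.20548586, 235.20945214],
       [  0.        ,   0.        ,   1.        ]]), 'R': array([[ 0.03743488, -0.9992877 ,  0.00476605],
       [-0.97429354, -0.03755799, -0.22212945],
       [ 0.22215023,  0.00367186, -0.97500553]]), 't': array([0.0253279 , 0.50650182, 1.47628798])}
```

View pics/scene0.png

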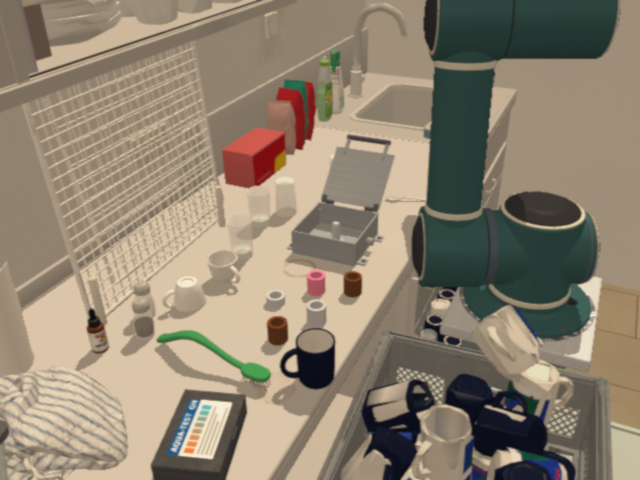

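View pics/top0.png

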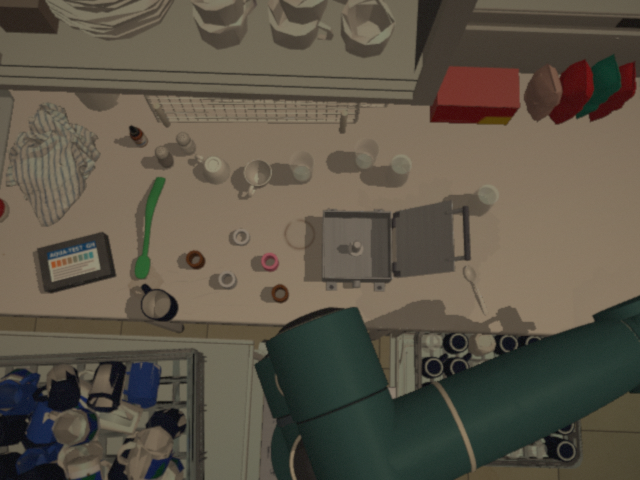

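The scene picture shows the grey metal sleeves at (316,313) (tall) and (276,298) (short). The look-alikes are pink at (316,282) and brown at (352,284) and (277,330). In the top picture the tall sleeve is about (228,281), the short one (240,237), pink (270,262), brown (196,260) and (280,294). I choose the grey tall one and check it in a close crop.

```bash
python3 - <<'E'
import cv2,numpy as np
a=cv2.imread("pics/scene0.png")[255:355,240:380]; b=cv2.imread("pics/top0.png")[200:310,170:310]
a=cv2.resize(a,None,fx=5,fy=5,interpolation=2)
b=cv2.resize(b,None,fx=5,fy=5,interpolation=2)
cv2.imwrite("pics/cropA.png",a);cv2.imwrite("pics/cropB.png",b)
c=cv2.imread("pics/top0.png")[195:305,310:490]
cv2.imwrite("pics/cropC.png",cv2.resize(c,None,fx=4.4,fy=4.4,interpolation=2))
c=cv2.imread("pics/scene0.png")[130:270,280:400]
cv2.imwrite("pics/cropD.png",cv2.resize(c,None,fx=4.2,fy=4.2,interpolation=2))
E
```

```text
(no output)
```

View pics/cropA.png

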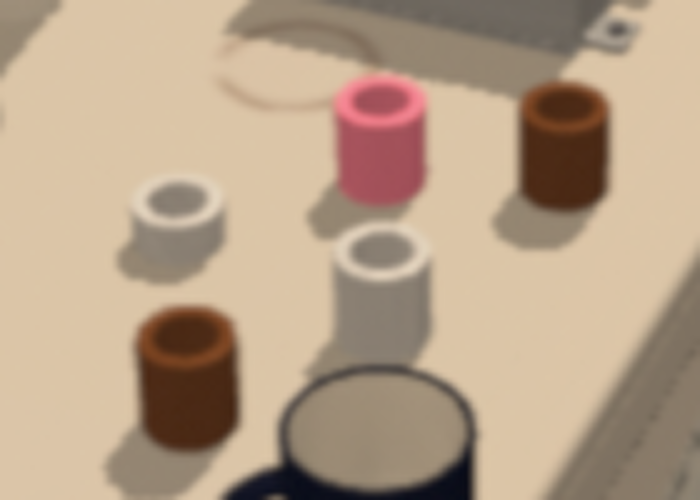

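View pics/cropB.png

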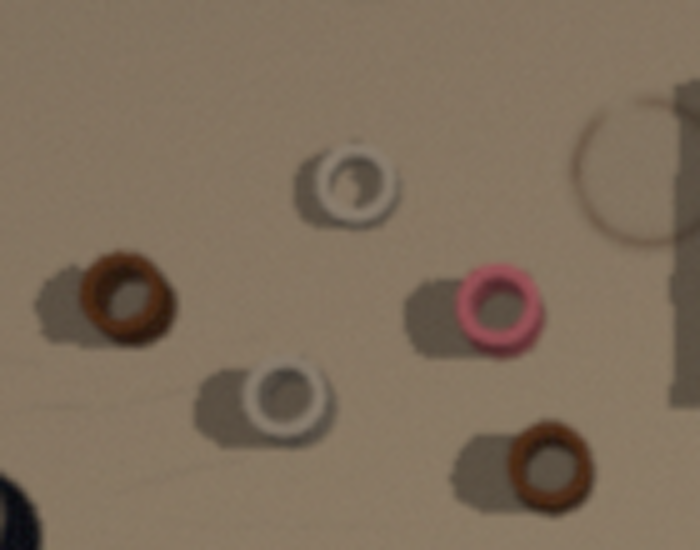

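View pics/cropC.png

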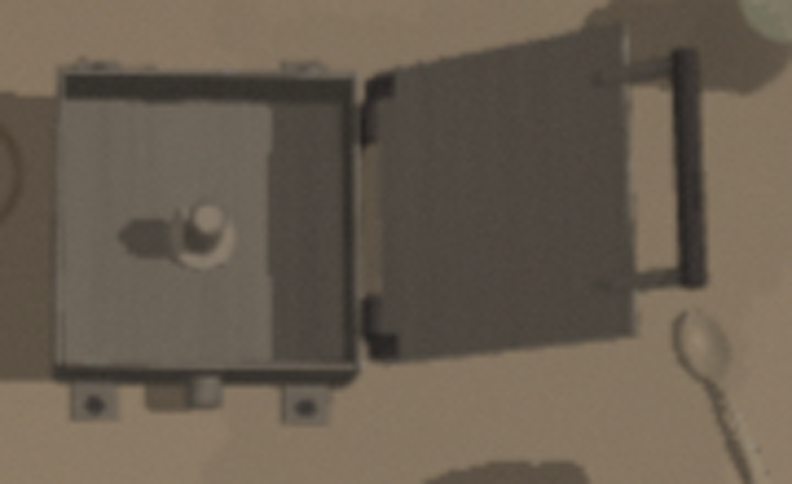

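View pics/cropD.png

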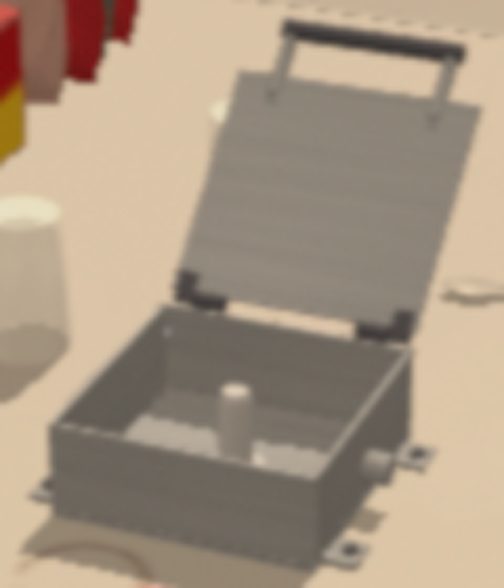

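The crops confirm the choice: tall grey sleeve ring at about (227,280) in top and (316,305) in scene, with the short grey one visibly lower. The pipe top is near (357.5,244.5) in top and (336,223) in scene. The bar runs along the right end, (465–470, 206–260) in top.

```bash
cat > h.py <<'E'
import pickle,numpy as np
C=pickle.load(open("cam.pkl","rb"))
def ray(n,p):
    c=C[n]; d=c["R"].T@np.linalg.solve(c["mtx"],[p[0],p[1],1]); return -c["R"].T@c["t"],d/np.linalg.norm(d)
def onz(n,p,z):
    o,d=ray(n,p); return o+d*(z-o[2])/d[2]
def tri(p,q):
    A=np.zeros((3,3));b=np.zeros(3);O=[]
    for n,x in(("scene",p),("top",q)):
        o,d=ray(n,x);P=np.eye(3)-np.outer(d,d);A+=P;b+=P@o;O.append((o,P))
    X=np.linalg.solve(A,b); return X,[np.linalg.norm(P@(X-o)) for o,P in O]
def proj(n,X):
    c=C[n];u=c["mtx"]@(c["R"]@np.asarray(X)+c["t"]);return u[:2]/u[2]
def cr(p,s,off): return [(p[0]+.5)/s-.5+off[0],(p[1]+.5)/s-.5+off[1]]
E
python3 - <<'E'
from h import *
np.set_printoptions(precision=4,suppress=True)
import cv2
A=lambda *p:cr(p,5,(240,255));B=lambda *p:cr(p,5,(170,200));Cc=lambda *p:cr(p,4.4,(310,195));D=lambda *p:cr(p,4.2,(280,130))
for n in C: print(n,ray(n,(320,240))[0])
print("tall",onz("scene",A(381,250),.045),onz("top",B(286,398),.045),tri(A(381,250),B(286,398)))
print("short",onz("scene",A(177,200),.022),onz("top",B(357,184),.022))
print("pipe",onz("scene",D(236,390),.06),onz("top",Cc(209,218),.06),tri(D(236,390),Cc(209,218)))
print("rim top", [onz("top",Cc(*p),.064) for p in((58,70),(357,74),(355,378),(53,374))])
print("rim scene",[onz("scene",D(*p),.064) for p in((160,306),(412,350),(318,482),(50,428))])
print("bar",[tri(D(*p),Cc(*q)) for p,q in (((287,28),(684,53)),((460,54),(693,282)))])
im=cv2.imread("pics/top0.png")
for n,off in(("top",(205,262,250,300)),("scene",(300,290,334,320))):
    im=cv2.imread(f"pics/{n}0.png");x0,y0,x1,y1=off;c=im[y0:y1,x0:x1].astype(int)
    g=c.min(2);m=(g>np.percentile(g,88)).astype(np.uint8); print(n); print(cv2.connectedComponentsWithStats(m)[2:])
E
```

```text
scene [-0.075   1.2081  0.8286]
top [0.1646 0.0389 1.5518]
tall [0.3928 0.2613 0.045 ] [0.3895 0.2582 0.045 ] (array([0.3917, 0.2591, 0.0434]), [np.float64(0.001972690617691501), np.float64(0.0019726906176913456)])
short [0.5051 0.2365 0.022 ] [0.5028 0.2335 0.022 ]
pipe [ 0.4865 -0.0549  0.06  ] [ 0.4859 -0.0565  0.06  ] (array([ 0.4866, -0.0564,  0.0591]), [np.float64(0.0005294447181845566), np.float64(0.0005294447181846019)])
rim top [array([0.5667, 0.0305, 0.064 ]), array([ 0.5709, -0.1374,  0.064 ]), array([ 0.3985, -0.1382,  0.064 ]), array([0.3944, 0.0272, 0.064 ])]
rim scene [array([ 0.5726, -0.13  ,  0.064 ]), array([ 0.4045, -0.1378,  0.064 ]), array([0.3978, 0.0311, 0.064 ]), array([0.5653, 0.0369, 0.064 ])]
bar [(array([ 0.5523, -0.2889,  0.1979]), [np.float64(0.00032934365086896333), np.float64(0.0003293436508689036)]), (array([ 0.4332, -0.2917,  0.1971]), [np.float64(0.00037475089828014393), np.float64(0.00037475089828012257)])]
top
(array([[   0,    0,   45,   38, 1615],
       [  34,    2,    1,    1,    1],
       [  37,    6,    1,    1,    1],
       [  14,    8,  
[... 634 characters left out ...]
      [37.    ,  6.    ],
       [21.7013, 15.2468],
       [43.    , 12.    ],
       [32.    , 25.    ],
       [44.    , 25.    ],
       [39.    , 26.    ],
       [38.    , 29.    ],
       [33.3333, 31.    ],
       [15.    , 32.    ],
       [42.    , 35.    ],
       [12.    , 36.    ],
       [17.    , 36.    ],
       [19.    , 36.    ],
       [24.    , 36.    ],
       [41.    , 37.    ],
       [44.    , 36.    ]]))
scene
(array([[  0,   0,  34,  30, 925],
       [ 28,   7,   1,   1,   1],
       [  6,   9,  22,  12,  93],
       [  0,  14,   1,   1,   1]], dtype=int32), array([[16.3946, 14.533 ],
       [28.    ,  7.    ],
       [17.6022, 14.2581],
       [ 0.    , 14.    ]]))
```

```bash
python3 - <<'E'
from h import *
from bench import monitor
from scipy.spatial.transform import Rotation as R
np.set_printoptions(precision=4,suppress=True)
s=monitor.observe();M=R.from_quat(s["ee_rot"]).as_matrix();print(M, s["t"])
print("yaw of tool y",np.degrees(np.arctan2(M[1,1],M[0,1])), "atan base",np.degrees(np.arctan2(-.609,.29)))
B=lambda *p:cr(p,5,(170,200))
for n,p in dict(pink=(500,310),brA=(550,467),brB=(125,297)).items(): print(n,onz("top",B(*p),.045))
print("mug",onz("top",(159,303),.092))
E
```

```text
[[-0.0004  0.4303 -0.9027]
 [ 0.001  -0.9027 -0.4303]
 [-1.     -0.0011 -0.    ]] 0.1
yaw of tool y -64.51408404286738 atan base -64.5366549381284
pink [0.4371 0.1563 0.045 ]
brA [0.3607 0.1279 0.045 ]
brB [0.4365 0.3407 0.045 ]
mug [0.3203 0.406  0.092 ]
```

play_rows:
  motion:
    - {"x": -0.0045, "turn": -0.1126}
    - {"x": -0.0045, "turn": -0.1126}
    - {"x": -0.0045, "turn": -0.1126}
    - {"x": -0.0045, "turn": -0.1126}
    - {"x": -0.0045, "turn": -0.1126}
    - {"x": -0.0045, "turn": -0.1126}
    - {"x": -0.0045, "turn": -0.1126}
    - {"x": -0.0045, "turn": -0.1126}
    - {"x": -0.0045, "turn": -0.1126}
    - {"x": -0.0045, "turn": -0.1126}
  grip: 0.4

```text
invalid input
```

play_rows:
  motion:
    - {"y": 0.01, "z": -0.045}
    - {"y": 0.01, "z": -0.045}
    - {"y": 0.01, "z": -0.045}
    - {"y": 0.01, "z": -0.045}
    - {"y": 0.01, "z": -0.045}
    - {"y": 0.01, "z": -0.045}
    - {"y": 0.01, "z": -0.045}
    - {"y": 0.01, "z": -0.045}
    - {"y": 0.01, "z": -0.045}
    - {"y": 0.01, "z": -0.045}

```text
invalid input
```

play_rows:
  motion:
    - {"x": -0.0045, "y": 0, "z": 0, "turn": -0.1126}
    - {"x": -0.0045, "y": 0, "z": 0, "turn": -0.1126}
    - {"x": -0.0045, "y": 0, "z": 0, "turn": -0.1126}
    - {"x": -0.0045, "y": 0, "z": 0, "turn": -0.1126}
    - {"x": -0.0045, "y": 0, "z": 0, "turn": -0.1126}
    - {"x": -0.0045, "y": 0, "z": 0, "turn": -0.1126}
    - {"x": -0.0045, "y": 0, "z": 0, "turn": -0.1126}
    - {"x": -0.0045, "y": 0, "z": 0, "turn": -0.1126}
    - {"x": -0.0045, "y": 0, "z": 0, "turn": -0.1126}
    - {"x": -0.0045, "y": 0, "z": 0, "turn": -0.1126}
  grip: 0.4

```text
t: 1.35
ee_pos: [0.2904, -0.6092, 0.2821]
ee_rot: [0.499, 0.501, -0.499, 0.501]
ft_force: [0.9, 1.3, -0.6]
finger_gap: 0.0652
```

play_rows:
  motion:
    - {"x": 0, "y": 0.01, "z": -0.045, "turn": 0}
    - {"x": 0, "y": 0.01, "z": -0.045, "turn": 0}
    - {"x": 0, "y": 0.01, "z": -0.045, "turn": 0}
    - {"x": 0, "y": 0.01, "z": -0.045, "turn": 0}
    - {"x": 0, "y": 0.01, "z": -0.045, "turn": 0}
    - {"x": 0, "y": 0.01, "z": -0.045, "turn": 0}
    - {"x": 0, "y": 0.01, "z": -0.045, "turn": 0}
    - {"x": 0, "y": 0.01, "z": -0.045, "turn": 0}
    - {"x": 0, "y": 0.01, "z": -0.045, "turn": 0}
    - {"x": 0, "y": 0.01, "z": -0.045, "turn": 0}

```text
t: 2.6
ee_pos: [0.3903, -0.1579, 0.2823]
ee_rot: [0.5, 0.5, -0.5, 0.5]
ft_force: [0.6, -0.2, -0.2]
finger_gap: 0.0651
```

play_rows:
  motion:
    - {"x": 0, "y": 0, "z": -0.0418, "turn": 0}
    - {"x": 0, "y": 0, "z": -0.0418, "turn": 0}
    - {"x": 0.012, "y": 0, "z": -0.0418, "turn": 0}
    - {"x": 0.012, "y": 0, "z": -0.0418, "turn": 0}
    - {"x": 0.012, "y": 0, "z": -0.0418, "turn": 0}
    - {"x": 0.012, "y": 0, "z": -0.0418, "turn": 0}
    - {"x": 0.012, "y": 0, "z": -0.0418, "turn": 0}
    - {"x": 0.012, "y": 0, "z": -0.0418, "turn": 0}
    - {"x": 0.014, "y": 0, "z": -0.0418, "turn": 0}
    - {"x": 0.014, "y": 0, "z": -0.0418, "turn": 0}

```text
t: 3.85
ee_pos: [0.39, 0.2601, 0.1819]
ee_rot: [0.5, 0.5, -0.5, 0.5]
ft_force: [0.1, -0.1, 0.1]
finger_gap: 0.065
```

```bash
python3 - <<'E'
from h import *
from bench import vision,monitor
import cv2
for n,(x,y) in (("scene",(316,305)),("top",(227,279))):
    im=vision.read_camera(n); cv2.imwrite(f"pics/{n}1.png",cv2.resize(im[max(0,y-80):y+80,x-100:x+100],None,fx=3.5,fy=3.5,interpolation=2))
print(monitor.observe()["ee_pos"])
E
```

```text
[0.38943366 0.26101543 0.18038297]
```

View pics/scene1.png

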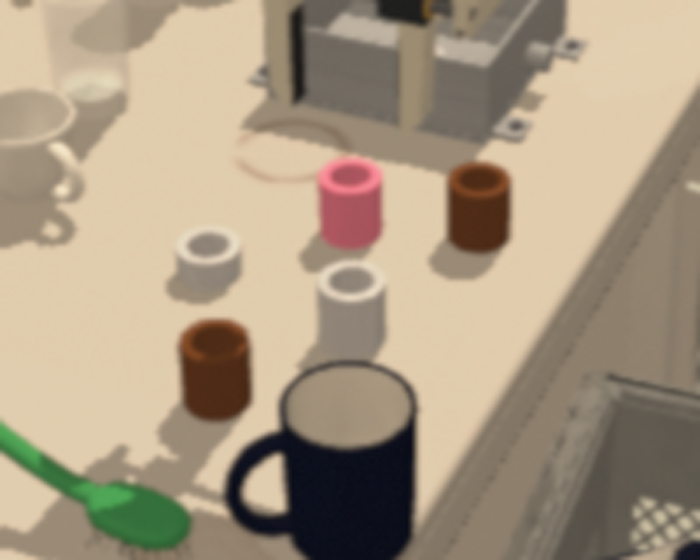

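View pics/top1.png

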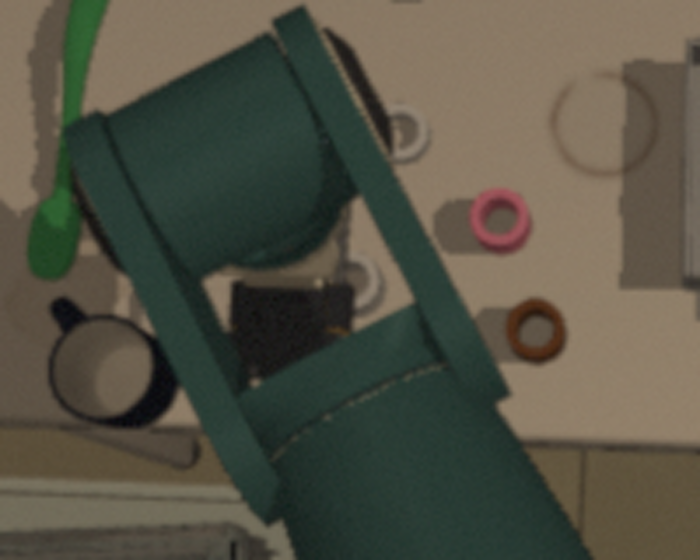

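play_rows:
  motion:
    - {"x": 0.017, "y": 0, "z": 0, "turn": 0}
    - {"x": 0.017, "y": 0, "z": 0, "turn": 0}
    - {"x": 0.017, "y": 0, "z": 0, "turn": 0}
    - {"x": 0.017, "y": 0, "z": 0, "turn": 0}
    - {"x": 0.017, "y": 0, "z": 0, "turn": 0}
    - {"x": 0.017, "y": 0, "z": 0, "turn": 0}
    - {"x": 0.017, "y": 0, "z": 0, "turn": 0}
    - {"x": 0.016, "y": 0, "z": 0, "turn": 0}
    - {"x": 0.015, "y": 0, "z": 0, "turn": 0}
    - {"x": 0, "y": 0, "z": 0, "turn": 0}

```text
t: 5.2
ee_pos: [0.3899, 0.2584, 0.0312]
ee_rot: [-0.499, -0.5, 0.501, -0.5]
ft_force: [-0.3, -0.4, 0.4]
finger_gap: 0.0652
```

```bash
python3 - <<'E'
from h import *
from bench import vision,monitor
import cv2
for n,(x,y) in (("scene",(316,305)),("top",(227,279))):
    im=vision.read_camera(n); cv2.imwrite(f"pics/{n}2.png",cv2.resize(im[y-50:y+50,x-60:x+60],None,fx=5,fy=5,interpolation=2))
print(monitor.observe()["ee_pos"])
E
```

```text
[0.39057484 0.25875431 0.03269088]
```

View pics/scene2.png

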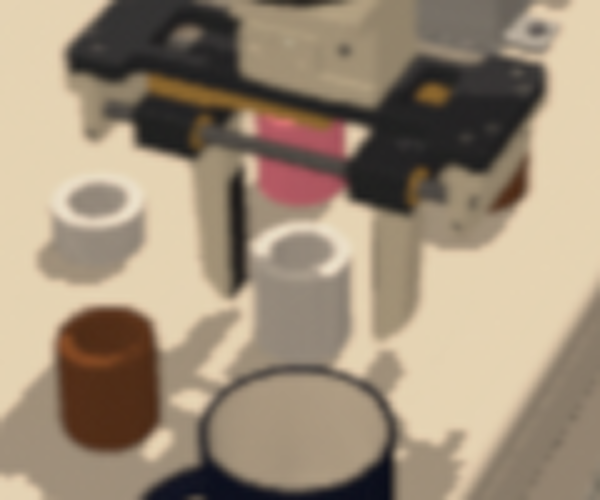

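View pics/top2.png

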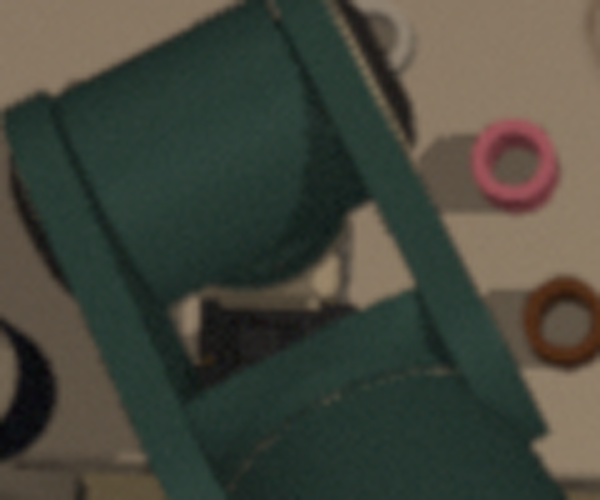

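The sleeve (crop 250–350) stands between the fingers (200–245 and 375–420), and nothing else is in the grip. Closing.

play_rows:
  motion:
    - {"x": 0, "y": 0, "z": 0, "turn": 0}
    - {"x": 0, "y": 0, "z": 0, "turn": 0}
    - {"x": 0, "y": 0, "z": 0, "turn": 0}
    - {"x": 0, "y": 0, "z": 0, "turn": 0}
    - {"x": 0, "y": 0, "z": 0, "turn": 0}
    - {"x": 0, "y": 0, "z": 0, "turn": 0}
    - {"x": 0, "y": 0, "z": 0, "turn": 0}
    - {"x": 0, "y": 0, "z": 0, "turn": 0}
    - {"x": 0, "y": 0, "z": 0, "turn": 0}
    - {"x": 0, "y": 0, "z": 0, "turn": 0}
  grip: -1
  grip_force: 25

```text
t: 6.55
ee_pos: [0.3906, 0.2588, 0.0328]
ee_rot: [0.5, 0.5, -0.5, 0.5]
ft_force: [-1.1, -0.2, 6.5]
finger_gap: 0.0416
```

play_rows:
  motion:
    - {"x": -0.005, "y": 0, "z": 0, "turn": 0}
    - {"x": -0.012, "y": 0, "z": 0, "turn": 0}
    - {"x": -0.02, "y": 0, "z": 0, "turn": 0}
    - {"x": -0.025, "y": 0, "z": 0, "turn": 0}
    - {"x": -0.025, "y": 0, "z": 0, "turn": 0}
    - {"x": -0.025, "y": 0, "z": 0, "turn": 0}
    - {"x": -0.02, "y": 0, "z": 0, "turn": 0}
    - {"x": -0.01, "y": 0, "z": 0, "turn": 0}
    - {"x": 0, "y": 0, "z": 0.01, "turn": 0}
    - {"x": 0, "y": 0, "z": 0.02, "turn": 0}

```text
t: 7.8
ee_pos: [0.3901, 0.228, 0.1734]
ee_rot: [0.499, 0.5, -0.5, 0.5]
ft_force: [-0.2, -0.8, -1.7]
finger_gap: 0.0421
```

play_rows:
  motion:
    - {"x": 0, "y": 0.0096, "z": 0.0284, "turn": 0}
    - {"x": 0, "y": 0.0096, "z": 0.0284, "turn": 0}
    - {"x": 0, "y": 0.0096, "z": 0.0284, "turn": 0}
    - {"x": 0, "y": 0.0096, "z": 0.0284, "turn": 0}
    - {"x": 0, "y": 0.0096, "z": 0.0284, "turn": 0}
    - {"x": 0, "y": 0.0096, "z": 0.0284, "turn": 0}
    - {"x": 0, "y": 0.0096, "z": 0.0284, "turn": 0}
    - {"x": 0, "y": 0.0096, "z": 0.0284, "turn": 0}
    - {"x": 0, "y": 0.0096, "z": 0.0284, "turn": 0}
    - {"x": 0, "y": 0.0096, "z": 0.0284, "turn": 0}

```text
t: 9.05
ee_pos: [0.4859, -0.0567, 0.1733]
ee_rot: [-0.5, -0.5, 0.5, -0.499]
ft_force: [-0.6, 0.6, -0.2]
finger_gap: 0.0423
```

```bash
python3 - <<'E'
from h import *
from bench import vision,monitor
import cv2
for n,(x,y) in (("scene",(336,200)),("top",(357,244))):
    im=vision.read_camera(n); cv2.imwrite(f"pics/{n}3.png",cv2.resize(im[y-60:y+60,x-60:x+60],None,fx=5,fy=5,interpolation=2))
print(monitor.observe()["ee_pos"])
E
```

```text
[ 0.48615862 -0.05766839  0.17313735]
```

View pics/scene3.png

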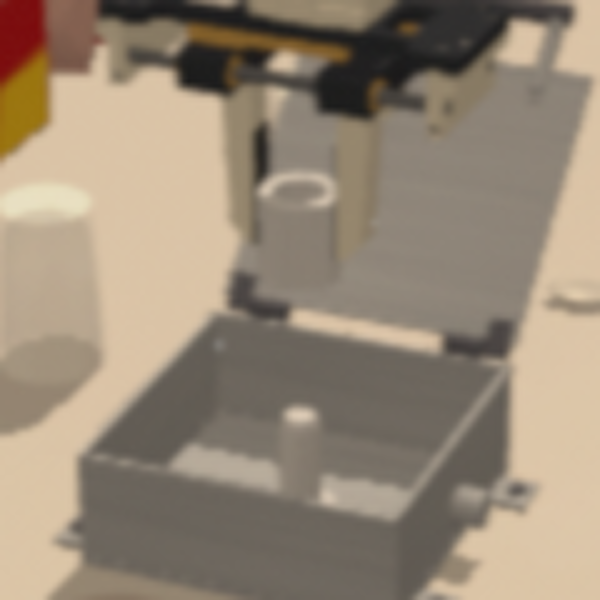

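View pics/top3.png

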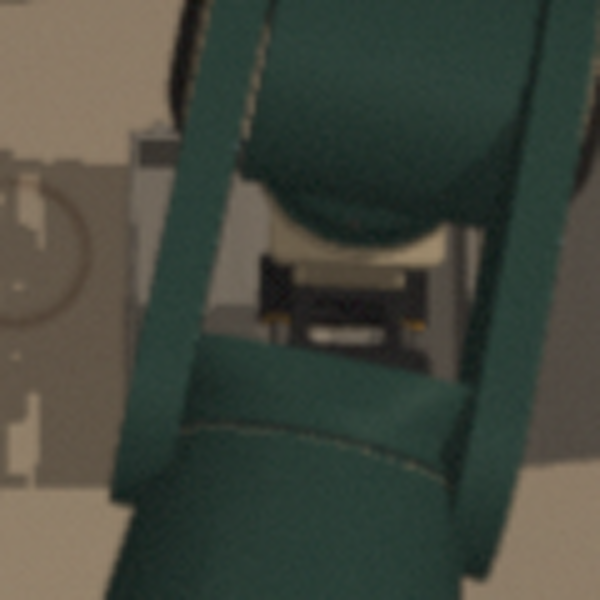

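```bash
python3 - <<'E'
from h import *
f=lambda *p:cr(p,5,(276,140))
for z in(.184,.1855): print(onz("scene",f(298,191),z))
print(onz("scene",f(300,414),.06),onz("scene",f(300,411),.06))
E
```

```text
[ 0.4878547  -0.05559794  0.184     ]
[ 0.4865449  -0.05265742  0.1855    ]
[ 0.48715603 -0.05509112  0.06      ] [ 0.48842539 -0.05796197  0.06      ]
```

play_rows:
  motion:
    - {"x": 0.01, "y": 0, "z": -0.0005, "turn": 0}
    - {"x": 0.012, "y": 0, "z": 0, "turn": 0}
    - {"x": 0.012, "y": 0, "z": 0, "turn": 0}
    - {"x": 0.012, "y": 0, "z": 0, "turn": 0}
    - {"x": 0.01, "y": 0, "z": 0, "turn": 0}
    - {"x": 0.008, "y": 0, "z": 0, "turn": 0}
    - {"x": 0.006, "y": 0, "z": 0, "turn": 0}
    - {"x": 0.004, "y": 0, "z": 0, "turn": 0}
    - {"x": 0, "y": 0, "z": 0, "turn": 0}
    - {"x": 0, "y": 0, "z": 0, "turn": 0}

```text
t: 10.4
ee_pos: [0.4866, -0.0549, 0.1007]
ee_rot: [0.5, 0.5, -0.5, 0.5]
ft_force: [-0.2, 0.5, -1.4]
finger_gap: 0.042
```

```bash
python3 - <<'E'
from h import *
from bench import vision,monitor
import cv2
for n,(x,y) in (("scene",(336,210)),):
    im=vision.read_camera(n); cv2.imwrite(f"pics/{n}4.png",cv2.resize(im[y-35:y+35,x-40:x+40],None,fx=8,fy=8,interpolation=2))
s=monitor.observe();print(s["ee_pos"],s["ft_force"])
E
```

```text
[ 0.48657415 -0.05486115  0.10075735] [ 0.31607375 -0.73675292 -1.08116873]
```

View pics/scene4.png

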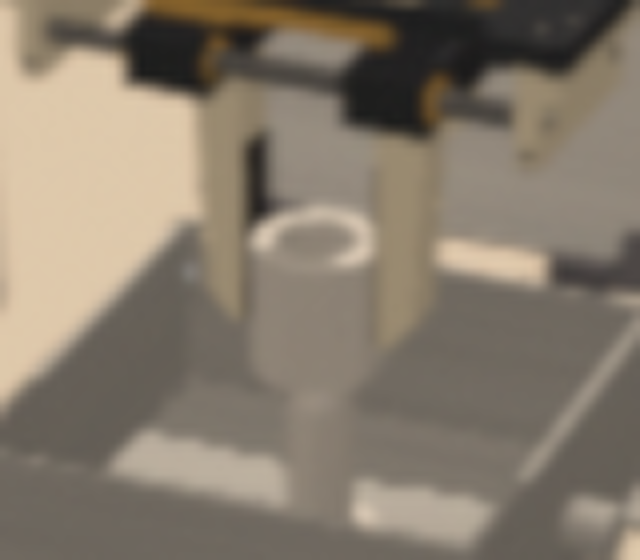

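```bash
python3 - <<'E'
from h import *
px,py=.4864,-.0565
for z in (.113,.09,.068,.06,.03,.02): print(z,(proj("scene",(px,py,z))-[296,175])*8+3.5)
d=(proj("scene",(px+.001,py,.06))-proj("scene",(px,py,.06)))*8;e=(proj("scene",(px,py+.001,.06))-proj("scene",(px,py,.06)))*8
print(d,e)
E
```

```text
0.113 [323.60055055 232.67839349]
0.09 [323.89544676 297.74542959]
0.068 [324.17345581 359.08641694]
0.06 [324.2735811 381.1784467]
0.03 [324.644536  463.0273654]
0.02 [324.76662744 489.96608943]
[-2.88180569 -0.6063917 ] [-1.27275414  1.40557829]
```

```bash
python3 - <<'E'
from h import *
from bench import vision,monitor
import cv2
im=np.mean([vision.read_camera("scene").astype(float) for _ in range(3)],0); cv2.imwrite("pics/scene5.png",im)
g=im.mean(2)
for r in (210,214,218,226,230,234): print(r,g[r,322:350].astype(int))
print("cols 322..349")
sub=g[198:212,324:346];print(sub.astype(int))
m=(sub>175).astype(np.uint8)
n,l,s,c=cv2.connectedComponentsWithStats(m);print(s,c)
print([monitor.observe()["ee_pos"]])
E
```

```text
210 [125 132 134 126 107 110 124 129 129 129 129 129 129 129 129 128 127 128
 128 123 117 124 132 134 134 132 126 119]
214 [104 107 115 118 108 113 126 129 130 129 128 128 128 129 128 128 127 127
 127 123 117 124 132 134 133 128 117 109]
218 [103 104 104 104 107 119 128 130 130 129 128 128 128 128 128 128 127 128
 127 124 121 122 119 111 106 103 102 102]
226 [115 115 115 115 116 116 116 116 117 120 127 132 134 133 131 127 123 119
 114 108 107 106 106 106 104 103 103 103]
230 [134 132 130 124 119 118 118 118 119 121 126 129 128 126 124 123 122 119
 116 115 114 114 114 113 114 114 114 114]
234 [173 173 174 174 174 174 174 173 169 156 139 131 128 126 124 122 121 121
 126 130 129 123 119 117 117 117 117 117]
cols 322..349
[[134 126  95  53  49  89 119 132 136 136 136 137 137 136 136 135 136 133
  125 126 132 134]
 [134 126  95  53  45  80 107 123 130 133 136 138 139 138 137 137 136 133
  124 126 132 134]
 [133 126  95  53  39  64  89 107 120 130 143 152 153 151 148 144 140 135
  125 126 132 134]
 [134 126  95  54  45  76 110 137 149 158 168 176 177 176 174 169 162 148
  130 127 132 134]

[... 549 characters left out ...]
132 134]
 [134 127 110 113 126 132 134 136 138 140 141 141 142 147 153 155 149 137
  123 125 132 134]
 [133 127 109 112 125 129 130 131 132 132 133 133 133 133 132 131 129 124
  118 124 132 134]
 [134 126 107 110 124 129 129 129 129 129 129 129 129 128 127 128 128 123
  117 124 132 134]
 [133 126 106 110 125 129 129 129 129 129 129 129 129 128 127 128 127 123
  117 124 132 134]]
[[  0   0  22  14 286]
 [ 11   3   7   7  15]
 [  4   4   4   4   7]] [[10.39160839  6.55594406]
 [15.06666667  5.8       ]
 [ 5.14285714  5.71428571]]
[array([ 0.48651125, -0.05485261,  0.10066065])][ WARN:0@4.688] global loadsave.cpp:1063 imwrite_ Unsupported depth image for selected encoder is fallbacked to CV_8U.
```

```bash
python3 - <<'E'
from h import *
print("init", proj("scene",(.3905,.2588,.045)), "meas 315.8,304.6")
print("hover", proj("scene",(.4862,-.0573,.1855)),"meas",cr((298,191),5,(276,140)))
print("now", proj("scene",(.4865,-.0555,.113)),"meas 334.55 204.6")
print("pipe",proj("scene",(.4864,-.0565,.06)),"meas 336 222.4")
E
```

```text
init [317.27972507 304.20496291] meas 315.8,304.6
hover [336.10027679 177.08040268] meas [335.2, 177.8]
now [335.81402749 203.8094246 ] meas 334.55 204.6
pipe [336.09669764 222.20980584] meas 336 222.4
```

play_rows:
  motion:
    - {"x": 0, "y": -0.001, "z": 0.0015, "turn": 0}
    - {"x": 0.002, "y": 0, "z": 0, "turn": 0}
    - {"x": 0.003, "y": 0, "z": 0, "turn": 0}
    - {"x": 0.003, "y": 0, "z": 0, "turn": 0}
    - {"x": 0.003, "y": 0, "z": 0, "turn": 0}
    - {"x": 0.003, "y": 0, "z": 0, "turn": 0}
    - {"x": 0.002, "y": 0, "z": 0, "turn": 0}
    - {"x": 0.002, "y": 0, "z": 0, "turn": 0}
    - {"x": 0, "y": 0, "z": 0, "turn": 0}
    - {"x": 0, "y": 0, "z": 0, "turn": 0}

```text
t: 11.85
ee_pos: [0.4855, -0.0563, 0.0825]
ee_rot: [0.5, 0.5, -0.5, 0.5]
ft_force: [-0.7, 0.2, -0.6]
finger_gap: 0.042
```

```bash
python3 - <<'E'
from h import *
from bench import vision,monitor
import cv2
im=vision.read_camera("scene");x,y=336,210
cv2.imwrite("pics/scene6.png",cv2.resize(im[y-35:y+35,x-40:x+40],None,fx=8,fy=8,interpolation=2))
s=monitor.observe();print(s["ee_pos"],s["ft_force"],s["ft_torque"],s["finger_gap"])
E
```

```text
[ 0.4854776  -0.05634161  0.08255926] [ 0.26181276 -0.45116506 -1.30884159] [-0.02351227 -0.08527359  0.05217349] 0.04209278846986546
```

View pics/scene6.png

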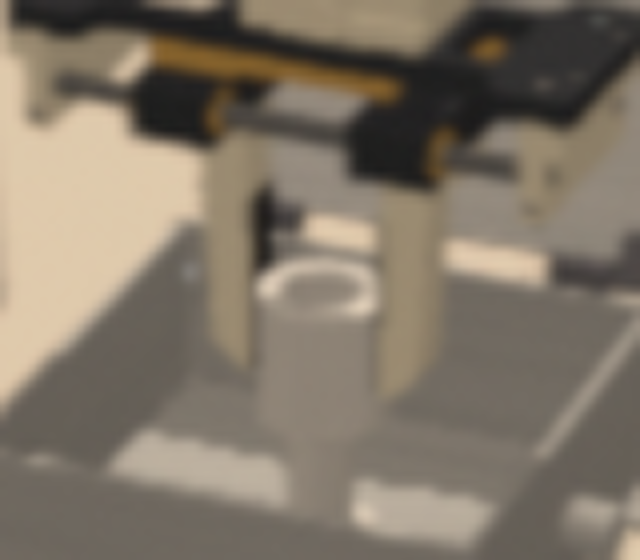

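The sleeve has engaged the pipe with no side force: sleeve centre column 317, pipe 320 in the crop. I keep lowering.

play_rows:
  motion:
    - {"x": 0.005, "y": 0, "z": 0, "turn": 0}
    - {"x": 0.006, "y": 0, "z": 0, "turn": 0}
    - {"x": 0.006, "y": 0, "z": 0, "turn": 0}
    - {"x": 0.006, "y": 0, "z": 0, "turn": 0}
    - {"x": 0.006, "y": 0, "z": 0, "turn": 0}
    - {"x": 0.005, "y": 0, "z": 0, "turn": 0}
    - {"x": 0.003, "y": 0, "z": 0, "turn": 0}
    - {"x": 0.002, "y": 0, "z": 0, "turn": 0}
    - {"x": 0.001, "y": 0, "z": 0, "turn": 0}
    - {"x": 0, "y": 0, "z": 0, "turn": 0}

```text
t: 13.15
ee_pos: [0.4855, -0.0563, 0.0425]
ee_rot: [0.5, 0.5, -0.5, 0.5]
ft_force: [-0.1, -0.2, -1.0]
finger_gap: 0.0418
```

play_rows:
  motion:
    - {"x": 0.001, "y": 0, "z": 0, "turn": 0}
    - {"x": 0.0005, "y": 0, "z": 0, "turn": 0}
    - {"x": 0.0005, "y": 0, "z": 0, "turn": 0}
    - {"x": 0, "y": 0, "z": 0, "turn": 0}
    - {"x": 0, "y": 0, "z": 0, "turn": 0}
    - {"x": 0, "y": 0, "z": 0, "turn": 0}
    - {"x": 0, "y": 0, "z": 0, "turn": 0}
    - {"x": 0, "y": 0, "z": 0, "turn": 0}
    - {"x": 0, "y": 0, "z": 0, "turn": 0}
    - {"x": 0, "y": 0, "z": 0, "turn": 0}

```text
t: 14.4
ee_pos: [0.4855, -0.0563, 0.0409]
ee_rot: [0.5, 0.5, -0.5, 0.5]
ft_force: [-2.9, -0.1, 5.2]
finger_gap: 0.0418
```

Contact (about 6 N up) at the expected height. Releasing.

play_rows:
  motion:
    - {"x": 0, "y": 0, "z": 0, "turn": 0}
    - {"x": 0, "y": 0, "z": 0, "turn": 0}
    - {"x": 0, "y": 0, "z": 0, "turn": 0}
    - {"x": 0, "y": 0, "z": 0, "turn": 0}
    - {"x": 0, "y": 0, "z": 0, "turn": 0}
    - {"x": -0.005, "y": 0, "z": 0, "turn": 0}
    - {"x": -0.01, "y": 0, "z": 0, "turn": 0}
    - {"x": -0.02, "y": 0, "z": 0, "turn": 0}
    - {"x": -0.03, "y": 0, "z": 0, "turn": 0}
    - {"x": -0.03, "y": 0, "z": 0, "turn": 0}
  grip: 0.4

```text
t: 15.65
ee_pos: [0.4854, -0.0563, 0.1372]
ee_rot: [0.5, 0.5, -0.5, 0.5]
ft_force: [1.0, 0.2, 0.1]
finger_gap: 0.0653
```

```bash
python3 - <<'E'
from h import *
from bench import vision,monitor
import cv2
im=vision.read_camera("scene");x,y=336,205
cv2.imwrite("pics/scene7.png",cv2.resize(im[y-60:y+60,x-70:x+70],None,fx=5,fy=5,interpolation=2))
s=monitor.observe();print(s["ee_pos"],s["ft_force"],s["finger_gap"])
for z in(.045,.053): print(z,(proj("scene",(.486,-.0565,z))-[266,145])*5+2)
E
```

```text
[ 0.48670211 -0.05653187  0.14137542] [0.97552139 0.25818641 4.35896948] 0.06521210019396992
0.045 [353.31722391 413.90210786]
0.053 [353.25706533 400.22526641]
```

View pics/scene7.png

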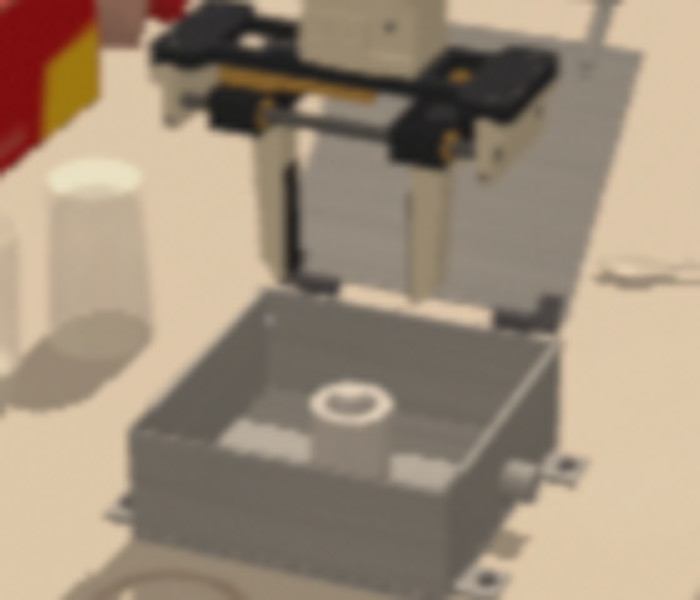

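Sleeve ring at crop (351,403), predicted seated position (353,400): seated, released, with the pipe top visible in the bore. Next is the bar.

play_rows:
  motion:
    - {"x": -0.016, "y": 0, "z": 0, "turn": 0.1541}
    - {"x": -0.016, "y": 0, "z": 0, "turn": 0.1541}
    - {"x": -0.016, "y": 0, "z": 0, "turn": 0.1541}
    - {"x": -0.016, "y": 0, "z": 0, "turn": 0.1541}
    - {"x": -0.016, "y": 0, "z": 0, "turn": 0.1541}
    - {"x": -0.016, "y": 0, "z": 0, "turn": 0.1541}
    - {"x": -0.016, "y": 0, "z": 0, "turn": 0.1541}
    - {"x": -0.016, "y": 0, "z": 0, "turn": 0.1541}
    - {"x": -0.016, "y": 0, "z": 0, "turn": 0.1541}
    - {"x": -0.016, "y": 0, "z": 0, "turn": 0.1541}
  grip: 0.2

```text
t: 16.95
ee_pos: [0.4853, -0.0563, 0.2967]
ee_rot: [0.707, 0.009, -0.707, 0.009]
ft_force: [0.8, -0.4, 0.2]
finger_gap: 0.0558
```

```bash
cat > st.py <<'E'
from bench import monitor
import numpy as np
from scipy.spatial.transform import Rotation as R
np.set_printoptions(precision=4,suppress=True)
s=monitor.observe();M=R.from_quat(s["ee_rot"]).as_matrix()
print(s["t"],s["ee_pos"],"yaw",np.degrees(np.arctan2(M[1,1],M[0,1])),"x",M[:,0],"F",s["ft_force"],"gap",s["finger_gap"],"j",s["joints"])
E
cat > gt.py <<'E'
import sys
from st import *
d=np.array([float(v) for v in sys.argv[1:4]])-s["ee_pos"]; print("tool shift",M.T@d)
E
python3 gt.py .4928 -.2905 .26
```

```text
16.95 [ 0.4853 -0.0563  0.2967] yaw -88.58475868009577 x [ 0.0006 -0.0001 -1.    ] F [ 0.8088 -0.4479  0.2218] gap 0.05575940129382185 j [-0.1677 -0.3047  1.7385  0.      1.7072  1.3784]
tool shift [ 0.0367  0.2343 -0.0017]
```

play_rows:
  motion:
    - {"x": 0, "y": 0.026, "z": 0, "turn": 0}
    - {"x": 0, "y": 0.026, "z": 0, "turn": 0}
    - {"x": 0, "y": 0.026, "z": 0, "turn": 0}
    - {"x": 0, "y": 0.026, "z": 0, "turn": 0}
    - {"x": 0, "y": 0.026, "z": 0, "turn": 0}
    - {"x": 0, "y": 0.026, "z": 0, "turn": 0}
    - {"x": 0, "y": 0.026, "z": 0, "turn": 0}
    - {"x": 0.01, "y": 0.026, "z": 0, "turn": 0}
    - {"x": 0.015, "y": 0.026, "z": -0.0015, "turn": 0}
    - {"x": 0.015, "y": 0, "z": 0, "turn": 0}

```text
t: 18.2
ee_pos: [0.4938, -0.2915, 0.2542]
ee_rot: [-0.707, -0.01, 0.707, -0.01]
ft_force: [0.1, 0.1, -0.9]
finger_gap: 0.0557
```

```bash
python3 - <<'E'
from h import *
from bench import vision
import cv2
for n,(x,y) in (("scene",(366,140)),("top",(440,240))):
    im=vision.read_camera(n);y0=max(0,y-70)
    cv2.imwrite(f"pics/{n}8.png",cv2.resize(im[y0:y0+140,x-90:x+90],None,fx=4.2,fy=4.2,interpolation=2))
E
python3 gt.py .4928 -.2905 .205
```

```text
18.3 [ 0.4934 -0.2898  0.2532] yaw -88.31551418730258 x [-0.0025  0.0018 -1.    ] F [-0.318  -0.3963 -0.6156] gap 0.0557335239959106 j [-0.5758 -0.1098  1.6426  0.0002  1.6119  0.9657]
tool shift [0.0482 0.0007 0.0005]
```

View pics/scene8.png

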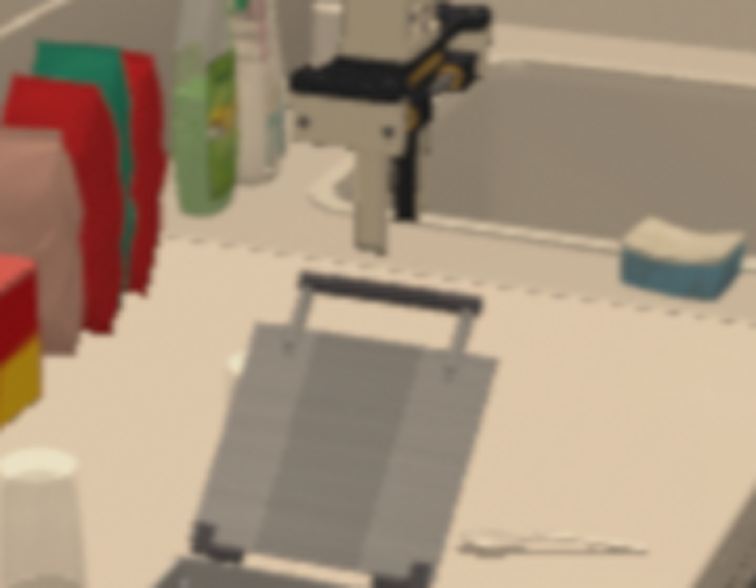

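View pics/top8.png

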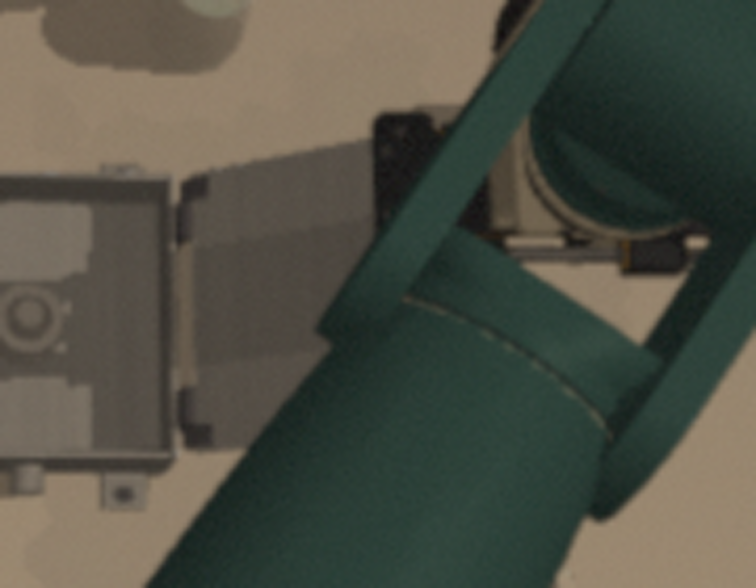

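The fingers stand above the middle of the bar (scene crop: bar (300–480, 280–305), fingers at about (372–405, 250)). In the top crop the sleeve sits concentric on the pipe. Descending to the bar and closing gently.

play_rows:
  motion:
    - {"x": 0.008, "y": 0, "z": 0, "turn": 0}
    - {"x": 0.008, "y": 0, "z": 0, "turn": 0}
    - {"x": 0.008, "y": 0, "z": 0, "turn": 0}
    - {"x": 0.008, "y": 0, "z": 0, "turn": 0}
    - {"x": 0.006, "y": 0, "z": 0, "turn": 0}
    - {"x": 0.005, "y": 0, "z": 0, "turn": 0}
    - {"x": 0.003, "y": 0, "z": 0, "turn": 0}
    - {"x": 0.002, "y": 0, "z": 0, "turn": 0}
    - {"x": 0, "y": 0, "z": 0, "turn": 0}
    - {"x": 0, "y": 0, "z": 0, "turn": 0}

```text
t: 19.55
ee_pos: [0.4939, -0.2902, 0.2076]
ee_rot: [0.707, 0.01, -0.707, 0.011]
ft_force: [0.6, -0.1, -0.1]
finger_gap: 0.0562
```

```bash
python3 st.py; python3 - <<'E'
from bench import vision
import cv2
im=vision.read_camera("scene")
cv2.imwrite("pics/scene9.png",cv2.resize(im[60:200,300:440],None,fx=4.2,fy=4.2,interpolation=2))
E
```

```text
19.55 [ 0.4939 -0.2902  0.2076] yaw -88.29122356304701 x [ 0.0002 -0.0001 -1.    ] F [ 0.5726 -0.0553 -0.1218] gap 0.056215683129430066 j [-0.5758 -0.0973  1.7045 -0.      1.5341  0.9652]
```

View pics/scene9.png

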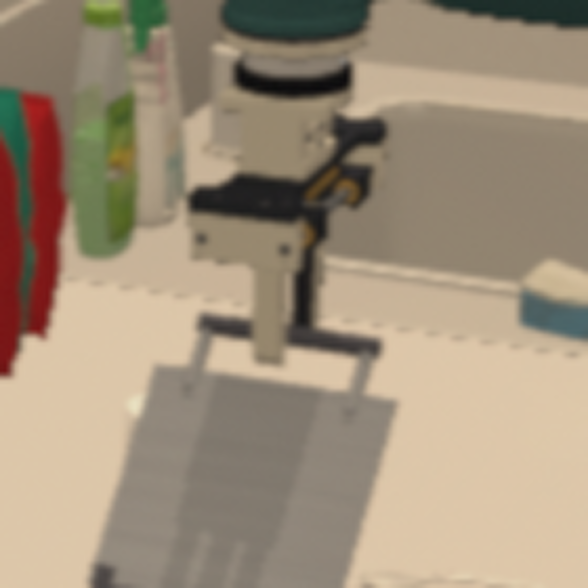

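One finger is in front of the bar and one behind. Lowering 3 mm more, then closing with 15 N.

play_rows:
  motion:
    - {"x": 0.003, "y": 0, "z": 0, "turn": 0}
    - {"x": 0, "y": 0, "z": 0, "turn": 0}
    - {"x": 0, "y": 0, "z": 0, "turn": 0}
    - {"x": 0, "y": 0, "z": 0, "turn": 0}
    - {"x": 0, "y": 0, "z": 0, "turn": 0}
    - {"x": 0, "y": 0, "z": 0, "turn": 0}
    - {"x": 0, "y": 0, "z": 0, "turn": 0}
    - {"x": 0, "y": 0, "z": 0, "turn": 0}
    - {"x": 0, "y": 0, "z": 0, "turn": 0}
    - {"x": 0, "y": 0, "z": 0, "turn": 0}
  grip: -1
  grip_force: 15

```text
t: 20.85
ee_pos: [0.4939, -0.2884, 0.2044]
ee_rot: [-0.707, -0.012, 0.707, -0.01]
ft_force: [-3.0, 15.9, 3.7]
finger_gap: 0.0136
```

```bash
python3 st.py
```

```text
20.85 [ 0.4939 -0.2884  0.2044] yaw -88.2351108706922 x [-0.0005  0.0039 -1.    ] F [-3.024  15.905   3.6588] gap 0.013628311747149253 j [-0.5746 -0.0965  1.7091  0.003   1.5316  0.9653]
```

```bash
python3 - <<'E'
import numpy as np
def rows(a):
    s=-195*np.cos(a);h=195*np.sin(a)
    for i in range(len(a)-1): print(round(a[i+1],3),"x %.4f y %.4f"%(-(h[i+1]-h[i])/1e3,(s[i+1]-s[i])/1e3))
st=np.concatenate([[.5,.75],np.ones(25),[.8,.5,.3]]);st*= (2.4-1.62)/st.sum()
rows(2.4-np.concatenate([[0],np.cumsum(st)]))
E
```

```text
2.386 x -0.0020 y -0.0019
2.365 x -0.0030 y -0.0028
2.337 x -0.0038 y -0.0039
2.309 x -0.0037 y -0.0040
2.281 x -0.0036 y -0.0041
2.253 x -0.0035 y -0.0042
2.225 x -0.0034 y -0.0043
2.197 x -0.0033 y -0.0044
2.169 x -0.0031 y -0.0045
2.141 x -0.0030 y -0.0046
2.113 x -0.0029 y -0.0046
2.085 x -0.0028 y -0.0047
2.057 x -0.0026 y -0.0048
2.029 x -0.0025 y -0.0049
2.001 x -0.0023 y -0.0049
1.973 x -0.0022 y -0.0050
1.945 x -0.0021 y -0.0051
1.917 x -0.0019 y -0.0051
1.889 x -0.0018 y -0.0052
1.861 x -0.0016 y -0.0052
1.833 x -0.0015 y -0.0053
1.805 x -0.0013 y -0.0053
1.777 x -0.0012 y -0.0053
1.749 x -0.0010 y -0.0054
1.721 x -0.0009 y -0.0054
1.693 x -0.0007 y -0.0054
1.665 x -0.0006 y -0.0054
1.642 x -0.0004 y -0.0044
1.628 x -0.0002 y -0.0027
1.62 x -0.0001 y -0.0016
```

play_rows:
  motion:
    - {"x": -0.002, "y": -0.0034, "z": 0, "turn": 0}
    - {"x": -0.003, "y": -0.0028, "z": 0, "turn": 0}
    - {"x": -0.0038, "y": -0.0039, "z": 0, "turn": 0}
    - {"x": -0.0037, "y": -0.004, "z": 0, "turn": 0}
    - {"x": -0.0036, "y": -0.0041, "z": 0, "turn": 0}
    - {"x": -0.0035, "y": -0.0042, "z": 0, "turn": 0}
    - {"x": -0.0034, "y": -0.0043, "z": 0, "turn": 0}
    - {"x": -0.0033, "y": -0.0044, "z": 0, "turn": 0}
    - {"x": -0.0031, "y": -0.0045, "z": 0, "turn": 0}
    - {"x": -0.003, "y": -0.0046, "z": 0, "turn": 0}

```text
t: 22.1
ee_pos: [0.4929, -0.2502, 0.238]
ee_rot: [0.707, 0.01, -0.707, 0.011]
ft_force: [3.2, -5.4, 4.0]
finger_gap: 0.0133
```

```bash
python3 st.py
```

```text
22.1 [ 0.4929 -0.2502  0.238 ] yaw -88.30859782553198 x [ 0.0013 -0.0016 -1.    ] F [ 3.1681 -5.3774  4.0301] gap 0.013326678770187774 j [-0.5156 -0.1529  1.706  -0.0008  1.5865  1.0257]
```

play_rows:
  motion:
    - {"x": -0.0029, "y": -0.0046, "z": 0, "turn": 0}
    - {"x": -0.0028, "y": -0.0047, "z": 0, "turn": 0}
    - {"x": -0.0026, "y": -0.0048, "z": 0, "turn": 0}
    - {"x": -0.0025, "y": -0.0049, "z": 0, "turn": 0}
    - {"x": -0.0023, "y": -0.0049, "z": 0, "turn": 0}
    - {"x": -0.0022, "y": -0.005, "z": 0, "turn": 0}
    - {"x": -0.0021, "y": -0.0051, "z": 0, "turn": 0}
    - {"x": -0.0019, "y": -0.0051, "z": 0, "turn": 0}
    - {"x": -0.0018, "y": -0.0052, "z": 0, "turn": 0}
    - {"x": -0.0016, "y": -0.0052, "z": 0, "turn": 0}

```text
t: 23.35
ee_pos: [0.4913, -0.2002, 0.2598]
ee_rot: [0.707, 0.01, -0.707, 0.011]
ft_force: [4.6, -3.2, 0.7]
finger_gap: 0.0138
```

```bash
python3 st.py
```

```text
23.35 [ 0.4913 -0.2002  0.2598] yaw -88.2940657625447 x [ 0.0004 -0.0001 -1.    ] F [ 4.607  -3.2498  0.7197] gap 0.013821078401871653 j [-0.4351 -0.2066  1.7175  0.0001  1.6303  1.1059]
```

play_rows:
  motion:
    - {"x": -0.0015, "y": -0.0053, "z": 0, "turn": 0}
    - {"x": -0.0013, "y": -0.0053, "z": 0, "turn": 0}
    - {"x": -0.0012, "y": -0.0053, "z": 0, "turn": 0}
    - {"x": -0.001, "y": -0.0054, "z": 0, "turn": 0}
    - {"x": -0.0009, "y": -0.0054, "z": 0, "turn": 0}
    - {"x": -0.0007, "y": -0.0054, "z": 0, "turn": 0}
    - {"x": -0.0006, "y": -0.0054, "z": 0, "turn": 0}
    - {"x": -0.0004, "y": -0.0044, "z": 0, "turn": 0}
    - {"x": -0.0002, "y": -0.0027, "z": 0, "turn": 0}
    - {"x": -0.0001, "y": -0.0016, "z": 0, "turn": 0}

```text
t: 24.6
ee_pos: [0.4898, -0.1542, 0.2674]
ee_rot: [-0.707, -0.011, 0.707, -0.011]
ft_force: [1.8, -1.9, 1.4]
finger_gap: 0.013
```

```bash
python3 st.py; python3 - <<'E'
from bench import vision
import cv2
for n,(x0,y0) in (("scene",(270,60)),("top",(310,160))):
    im=vision.read_camera(n); cv2.imwrite(f"pics/{n}10f.png",im)
    cv2.imwrite(f"pics/{n}10.png",cv2.resize(im[y0:y0+150,x0:x0+150],None,fx=4,fy=4,interpolation=2))
E
```

```text
24.6 [ 0.4898 -0.1542  0.2674] yaw -88.28606558615557 x [-0.0002  0.0001 -1.    ] F [ 1.7834 -1.9303  1.352 ] gap 0.013008198844493672 j [-0.3546 -0.2458  1.7381 -0.      1.6494  1.1863]
```

View pics/scene10.png

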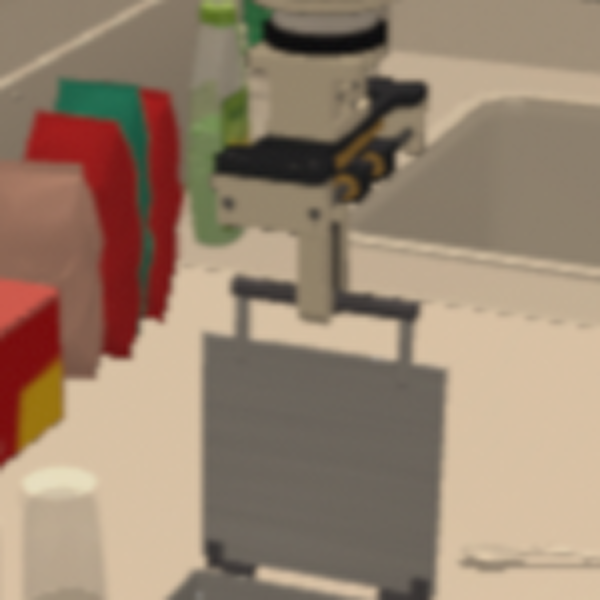

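View pics/top10.png

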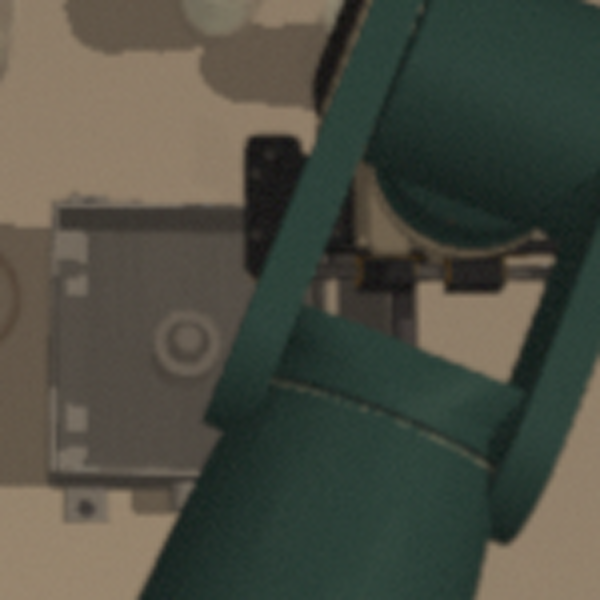

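```bash
python3 - <<'E'
from h import *
import cv2
from scipy.optimize import least_squares
p=np.array([(-.2884,.2044),(-.2502,.238),(-.2002,.2598),(-.1542,.2674)])
r=least_squares(lambda c:np.hypot(p[:,0]-c[0],p[:,1]-c[1])-.195,[-.146,.072]);print(r.x,r.fun)
im=cv2.imread("pics/top10f.png").astype(float).mean(2)
for y in (232,235,238,241): print(y,im[y,385:420].astype(int))
im0=cv2.imread("pics/top0.png").astype(float).mean(2)
for y in (215,225,235,245): print(y,im0[y,455:475].astype(int))
for z in(.064,):
  for y in (215,225,235,245,265): print(y,im0[y,384:402].astype(int))
print(onz("top",(410.4,238.5),.261), onz("top",(390.3,240),.064))
E
python3 - <<'E'
import cv2
im=cv2.imread("pics/top10f.png")[215:255,370:430]
cv2.imwrite("pics/top10c.png",cv2.resize(im,None,fx=12,fy=12,interpolation=2))
E
```

```text
[-0.14516051  0.07282034] [-4.98691726e-04  7.48857023e-04 -8.78681351e-05 -2.10480701e-04]
232 [ 60  62  63  53  55  67  89 109 109  81  57  51  51  47  37  30  30  27
  26  29  27  30  29  27  25  21  26  28  55  95 122 122 124 124 121]
235 [ 57  63  65  54  50  63  88 110 109  82  56  52  54  52  53  50  52  51
  53  50  53  58  59  40  40  42  42  41  61  97 121 124 124 122 124]
238 [ 41  42  45  45  44  51  59  79  86  71  55  52  54  51  52  53  53  52
  50  51  52  56  57  41  43  42  42  46  61  95 124 124 124 124 124]
241 [ 41  41  44  45  45  47  47  49  50  51  56  53  53  54  53  55  51  52
  53  51  51  56  54  41  47  54  60  62  66  94 123 124 124 124 123]
215 [111 112 112 111 106  93  91  79  43  41  46  54  57  58  77  93  91  92
  93  91]
225 [114 115 113 113 114 114 111  98  59  39  46  50  53  62  86 112 116 115
 113 114]
235 [113 114 114 114 115 114 112 106  78  45  41  49  48  50  74 100 114 114
 115 115]
245 [112 113 114 115 115 116 116 115  95  51  43  49  49  55  67  90 112 115
 115 116]
215 [ 53  50  49  51  47  52  77 103  96  51  39  38  42  42  47  56  71  71]
225 [68 70 67 59 46 48 55 58 37 45 53 61 69 71 71 71 73 74]
235 [72 70 68 61 51 49 72 91 82 80 80 79 74 72 71 71 71 71]
245 [72 71 69 62 47 46 66 83 77 81 81 82 80 72 70 70 70 73]
265 [71 70 71 68 52 50 60 67 51 38 49 55 63 67 69 69 69 69]
[ 0.4592199  -0.15644531  0.261     ] [ 0.49853504 -0.13711776  0.064     ]
```

View pics/top10c.png

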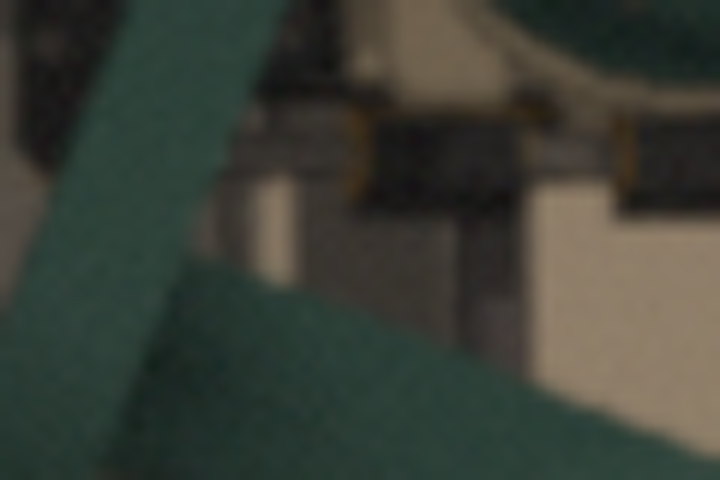

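Robot kinematics, circle fit and top-view displacement agree: about 9 mm (0.046 rad) left to upright. I make that last small move slowly.

play_rows:
  motion:
    - {"x": -0.0001, "y": -0.001, "z": 0, "turn": 0}
    - {"x": -0.0001, "y": -0.002, "z": 0, "turn": 0}
    - {"x": 0, "y": -0.002, "z": 0, "turn": 0}
    - {"x": 0, "y": -0.0015, "z": 0, "turn": 0}
    - {"x": 0, "y": -0.001, "z": 0, "turn": 0}
    - {"x": 0, "y": -0.001, "z": 0, "turn": 0}
    - {"x": 0, "y": -0.0005, "z": 0, "turn": 0}
    - {"x": 0, "y": 0, "z": 0, "turn": 0}
    - {"x": 0, "y": 0, "z": 0, "turn": 0}
    - {"x": 0, "y": 0, "z": 0, "turn": 0}

```text
t: 25.95
ee_pos: [0.4896, -0.1454, 0.2677]
ee_rot: [0.707, 0.011, -0.707, 0.011]
ft_force: [2.7, -1.5, 0.7]
finger_gap: 0.0138
```

```bash
python3 st.py; python3 - <<'E'
from h import *
from bench import vision
import cv2
for n,(x0,y0) in (("scene",(270,110)),("top",(310,160))):
    im=vision.read_camera(n); cv2.imwrite(f"pics/{n}11f.png",im)
    cv2.imwrite(f"pics/{n}11.png",cv2.resize(im[y0:y0+150,x0:x0+150],None,fx=4,fy=4,interpolation=2))
g=im.mean(2)
for y in (234,236,238,240): print(y,g[y,398:416].astype(int))
# predicted vertical panel, scene crop px; yaw 1.7deg
c,s=np.cos(.0297),np.sin(.0297)
u=np.array([s,-c,0]);v=np.array([c,s,0]);H=np.array([.4862,-.0565,.066])+.091*u
for a in(1.52,1.571,1.62):
  print(a,[ ((proj("scene",H+w*.083*v+r*(-np.cos(a)*u+np.sin(a)*np.array([0,0,1])))-[270,110])*4+1.5).round(0) for w in(1,-1) for r in(.0,.162)],
   "bar top cam",proj("top",H-.03*v+.195*(-np.cos(a)*u+np.sin(a)*np.array([0,0,1]))))
E
```

```text
25.95 [ 0.4896 -0.1454  0.2677] yaw -88.29195463965836 x [ 0.  0. -1.] F [ 2.6794 -1.529   0.7011] gap 0.013793266212580242 j [-0.3386 -0.2523  1.7431  0.      1.6508  1.2024]
234 [ 50  51  52  52  48  40  36  37  40  39  42  61  97 121 122 123 121 123]
236 [ 53  51  51  52  49  45  38  40  41  43  40  62  96 122 123 124 123 123]
238 [ 52  49  51  51  50  46  36  39  41  43  42  61  94 121 123 123 124 124]
240 [ 52  50  53  52  51  45  39  43  46  48  52  68 100 121 124 123 123 123]
1.52 [array([203., 360.]), array([193., 139.]), array([437., 402.]), array([441., 176.])] bar top cam [401.91012465 238.48220624]
1.571 [array([203., 360.]), array([199., 134.]), array([437., 402.]), array([445., 170.])] bar top cam [406.60637441 238.4967345 ]
1.62 [array([203., 360.]), array([204., 130.]), array([437., 402.]), array([449., 166.])] bar top cam [411.08552045 238.55949788]
```

View pics/scene11.png

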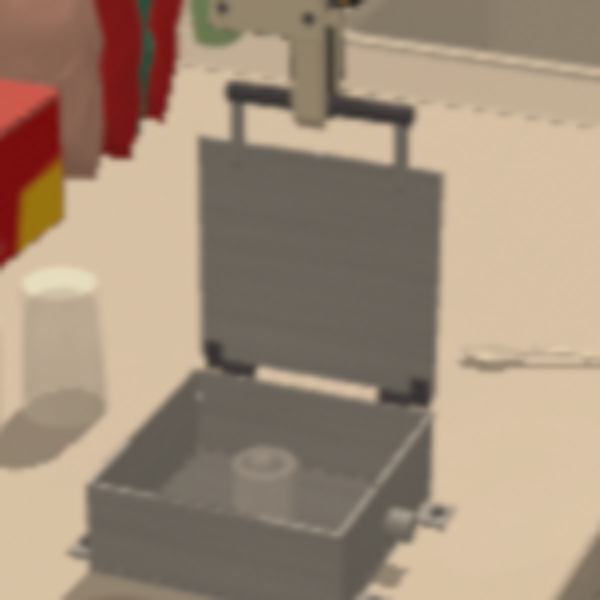

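View pics/top11.png

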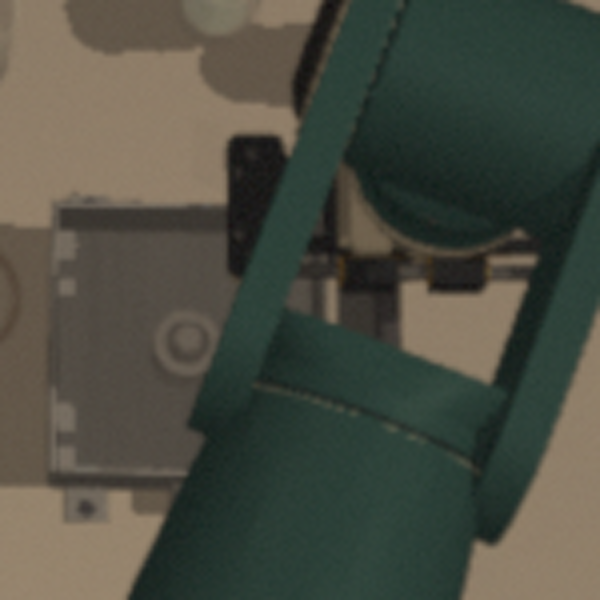

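The checks agree. In top view the bar centre is at column 406.5, against 406.6 predicted for upright. In scene the panel's top corners are at crop (200,138) and (443,172), against (199,134) and (445,170). The sleeve is on the pipe and the bar is held with small forces. Handing in.

```bash
python3 -c "
from bench import manip
print(manip.finish_job())"; python3 st.py
```

```text
the job is handed in; nothing more can be done
None
the job is handed in; nothing more can be done
```

The tall grey sleeve is seated on the standpipe's foot and released. The cover is held by its bar at the balance point. The job was handed in at about 26 s of the 54 s.

**Sleeve:** It touched down with about 6 N at the expected height. After release the picture matched the seated position to within a few enlarged-crop pixels. At pick-up the two cameras disagreed by about 3 mm on where the sleeve stood. I moved to a point between their readings, and the sleeve went onto the pipe without side force.

**Cover:** I swung it slowly, with no more than about 6 N at the wrist in the readings after each stage of the swing. Closing on the bar first pushed it against the back stop with about 16 N.

**Angle:** Robot travel and a circle fit put the cover upright to about 0.01–0.02 rad. The top view agrees: bar at column 406.5, predicted 406.6. The scene view matches less finely, with panel corners within about 1 camera pixel. One rough reading of the box rim in the top view disagreed, putting the hinge 2–4 mm nearer the box centre, and I did not use it. Wrist force is too small near balance to confirm the angle that way.

**Left alone:** I did not touch the short sleeve, crockery, cutlery or brush, and took no separate final check picture of them.

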